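# Open the bench laptop's screen with the spray can cleared from behind it

### The job

The laptop on the repair bench is needed for work. Take away the spray can that stands behind it, in the way of the screen, and stand it upright in the empty far half of the steel tray, beside the white bottle, and raise the laptop's screen to 110 degrees from the keyboard (leaning back about 20 degrees past upright). Do not bump the lamp above, tip the can over or shift the other things on the bench.

Things in the scene. Friction and masses are not known exactly. Their poses are not given: they have to be found in the camera images.
- laptop: Grey 12-inch laptop standing fixed on the bench (rubber feet, it does not slide), 200 deep (x) x 290 wide (y); keyboard deck top 18 mm above the bench. Origin: centre of its underside, on the bench. Its x axis points from the front (palm rest, towards the robot) to the back (hinge side), y to its left, z up. The hinge line runs along y at x = +94 mm, 19 mm above the bench.
- hinge (a point): Middle of the screen's hinge line, at the laptop's x = +94 mm, z = 19 mm.
- screen (a joint): Opening angle of the laptop's screen in rad: 0 closed flat on the keyboard, 1.57 upright, 1.92 = 110 degrees, stop at 2.35; it starts partly open, 0.55 to 0.85. The stiff hinge holds the screen wherever it is left; it takes about 0.5 to 1.1 N m to raise (3 to 6 N at the free edge). The screen is a slab 288 wide, 7 thick; its free edge lies 194 mm from the hinge line.
- screen_edge (a point): Middle of the screen's free edge (the edge farthest from the hinge), on the display side; 194 mm from the hinge line, moves with the screen.
- can: Plain metal aerosol can, paper label, white cap: 54 diameter, straight sides up to 122 mm, cap 40 diameter up to 144 mm; 0.12 to 0.25 kg. Loose, upright, close behind the laptop (centre about 40 to 50 mm behind the hinge line), under the lamp's light bar, so it stops the screen from leaning back. Origin: centre of its underside, z up.
- lamp: LED bench lamp, fixed. Origin: centre of its base disc (120 dia, 18 high); post 18 dia, 280 tall. A level light bar 50 (x) x 360 (y) x 22 mm, centred at the lamp's x = -106 mm, underside 254 mm above the bench, joined to the post by a boom, overhangs the laptop's back edge and the can, nearly parallel to the hinge: a vertical gripper does not fit there, tilt it. The opened screen passes under it.
- caddy: Open steel tray, fixed, 220 (x) x 130 (y) x 45 mm high, walls and floor 5 mm, to the left or the right of the laptop. Origin: centre of its underside, on the bench. Its x axis points away from the robot; the end at +x is empty, the end at -x holds the white bottle.
- bottle: White plastic bottle with grey cap, 56 diameter, 91 high, loose, standing in the near (-x) end of the tray; a bystander. Origin: centre of its underside.
- partsbox: Grey divided parts box, fixed, 220 (x) x 130 (y) x 45 mm, on the other side of the laptop from the tray. Origin: centre of its underside.
- jar: Small amber jar, 44 diameter, 44 high, in the parts box; bystander. Origin: centre of its underside.
- spool: Solder spool, 56 diameter, 40 high, lying flat behind the laptop beside the can; too low to hinder the screen; bystander. Origin: centre of its underside.
- driver: Small screwdriver 120 long, under 30 mm high, lying at the back of the bench to the other side of the lamp; bystander. Origin: centre of its underside.
- meter: Grey hand-held multimeter 150 x 75 x 45 mm lying on its back, beyond the tray or the parts box; bystander. Origin: centre of its underside.
- mug: White mug 80 diameter, 95 high, beyond the tray or the parts box; bystander. Origin: centre of its underside.
- pot: Black tip-cleaner pot filled with brass shavings, 70 diameter, 50 high, at the back of the bench to one side of the lamp; bystander. Origin: centre of its underside.

How it is judged:
By the outcome, as a careful person would: the job done as asked, in the order asked, and still so for the second after the job is handed in, with the robot touching nothing.
It also fails if it takes over 58 s, if anything falls off the work surface, if the arm or the gripper's body presses on something with over 40 N, if the wrist force passes 120 N, or if a joint passes its speed limit or range.

### The arm

A 6-joint arm with a two-finger parallel gripper is mounted at the origin on the work surface. World frame = base frame: x ahead of the robot, y to its left, z up, the work surface at z = 0. Lengths are in m, angles in rad, forces in N, time in s.
With the tool pointing down it reaches from about 0.375 to 0.9 m from the base axis. Payload 3.1 kg.
Tool frame: the origin (TCP) lies midway between the tips of the shut fingers; the grasp point (between the pads) lies 19 mm behind it (manip.pinch_z is the distance from the TCP to the grasp point, in m); z points along the fingers, y is the line along which they close (so a half turn about z gives the same grasp; the last joint's range is limited). The gripper opens to 85 mm and grips with 20 to 120 N. Pads are 22 mm wide; open, the fingers measure 114 mm over their backs; the gripper's body (76 mm by 85 mm) begins 54 mm behind the grasp point. The pads swing forward as they close: fully open they stand 13 mm farther back than shut.
Start: joints at [0.974, 0.527, 1.433, -0, 1.181, -0.178], TCP at [0.254, 0.571, 0.193] pointing down, gripper open.
Joint ranges: [-3.08, 3.08], [-0.75, 2.2], [0.22, 2.44], [-1.43, 4.57], [0, 2.65], [-2.85, 2.85]. Speed limits (rad/s): [2.79, 2.79, 3.14, 3.14, 3.14, 3.14].

### API

Orientations are given as a unit quaternion [x, y, z, w].
In Python, from station import manip, viewer, ticket gives the robot as it stands.
- The arm moves only by the shell command python3 -m creep 'ROWS' [FORCE]. ROWS is JSON, a list of rows, each an object with "slide": the shift along the tool's x, y, z in cm, a list of three; "angular": the turn, a rotation vector about the tool's x, y, z in rad, a list of three; "claw": the opening, from -1 (shut) to 1 (fully open). A call has 1 to 10 rows; each row shifts and turns the commanded pose from where the row before left it, along the tool's axes as they then stand; what a row does not reach is not made up. A row lasts 1/12 s, in which the tool goes at most 41.7 mm and 7.16 degrees, less where a joint would pass 70% of its speed; a pose out of reach is approached as far as the arm can. A call with a gripper value outside its range is refused whole. The fingers move at their own pace and stop on an object; FORCE is the grip in N (left out, the last holds). Time passes only in rows, so rows that do not move let the fingers close. It gives the time, the measured TCP pose, the force, the opening and the grip force at its end, in the units of the state.
- manip.sense(): the state, without advancing time (a new reading comes with each control period).
- viewer.snapshot(name): name is "scene" or "side" or "wrist"; returns the picture (480x640x3 uint8, blue, green, red); there is no depth.
- viewer.calibration(name): a dict with "fov_y" (degrees; the focal length in pixels is half the picture's height over the tangent of half this angle, whatever the lens; pixels are square), "cx", "cy" (the principal point, pixels), "T" (4x4, takes a point from camera to world coordinates); the wrist camera has in their place "tool_from_camera" (4x4, takes a point from camera to tool coordinates, whose origin is the TCP and whose axes are the flange's). Camera axes: x right, y up, looking along -z (the intrinsics and any distortion apply to the point x, -y, -z); pixel columns grow to the right and rows downward; lengths in m; the calibration is good to about 2 mm. The wrist camera is an equidistant fisheye: a pixel r from the principal point sees the ray r / f radians off the axis. A picture is of the moment at which its call begins: read the wrist's pose just before it. calibration takes no time and is no camera call.
- ticket.sign_off(): hands the job in; it is judged then, once.
The state is a dict: "t": time; "q": joint angles; "qd": joint speeds; "tau": joint torques, N m; "tcp_pos": TCP position; "tool_rot": TCP orientation; "force": force on the tool from outside, world axes, zero at the start; "ft_torque": the same for the moment, N m; "finger_gap": opening from 0.0 (shut) to 1.0 (fully open); "gripper_force": force on a finger pad.
Only numpy, scipy, OpenCV 4.12 (cv2) and the standard library are available. Lean on these libraries where they do the work, as an engineer would, in place of code of your own. Each camera call takes 0.05 s, during which the arm holds its last target. There are 200 camera calls.

## Working session

There is one attempt and no reset: what is moved stays moved. The work goes in short steps, Python scripts to look and compute and a shell command to move; the robot and the scene stay as the last step left them, time stands still between calls to the robot, and variables do not carry over. Pictures are saved under pics/ and viewed, at most 10 in all, crops included, and the job is handed in when it is done.

```bash
ls; mkdir -p pics
python3 - <<'E'
from station import manip, viewer
import cv2, numpy as np
np.set_printoptions(precision=4,suppress=True)
print(manip.sense(), manip.pinch_z)
for n in ("scene","side"):
    cv2.imwrite(f"pics/{n}0.png",viewer.snapshot(n)); print(n,viewer.calibration(n))
print(viewer.calibration("wrist"))
E
```

```text
pics
{'t': 0.0, 'q': array([ 0.9735,  0.5285,  1.4339, -0.    ,  1.1814, -0.1785]), 'qd': array([ 0.0004, -0.001 ,  0.0008, -0.    , -0.0007, -0.0011]), 'tau': array([  0.0006, -44.2361, -17.8026,  -0.0001,   0.0084,  -0.    ]), 'tcp_pos': array([0.2537, 0.5703, 0.1919]), 'tool_rot': array([ 0.2079,  0.9782, -0.001 , -0.0004]), 'force': array([-0.2223, -0.8484,  0.0376]), 'ft_torque': array([ 0.0083,  0.0274, -0.0209]), 'gripper_force': 0.0, 'finger_gap': 1.0002611245560613} 0.0187
scene {'fov_y': 47.46242509582106, 'cx': 333.5858673151626, 'cy': 246.2884766267976, 'T': array([[ 0.0208, -0.6899,  0.7236,  1.4158],
       [ 0.9998,  0.011 , -0.0183, -0.0216],
       [ 0.0047,  0.7238,  0.69  ,  0.8567],
       [ 0.    ,  0.    ,  0.    ,  1.    ]])}
side {'fov_y': 46.50348791710608, 'cx': 316.9824561115154, 'cy': 245.358843689841, 'T': array([[ 0.9996,  0.0216, -0.0178,  0.5648],
       [-0.0278,  0.7012, -0.7124, -0.9393],
       [-0.0029,  0.7126,  0.7016,  0.9744],
       [ 0.    ,  0.    ,  0.    ,  1.    ]])}
{'fov_y': 65.70646984690485, 'cx': 322.2865490394543, 'cy': 248.40998893646488, 'tool_from_camera': array([[ 0.0002,  0.9476,  0.3193,  0.0818],
       [ 1.    , -0.    , -0.0004, -0.0004],
       [-0.0004,  0.3193, -0.9476, -0.1818],
       [ 0.    ,  0.    ,  0.    ,  1.    ]])}
```

View pics/scene0.png

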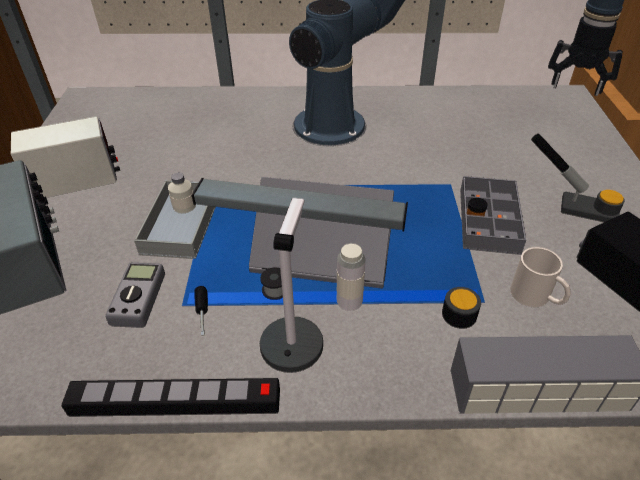

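View pics/side0.png

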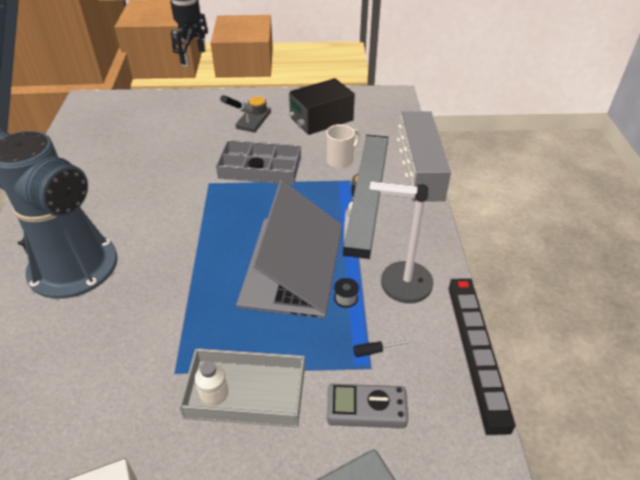

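The scene view is seen from behind the bench: the can is at about (350,275), the spool at (272,283), the lamp base at (291,343), the tray at (175,220) and the parts box at (492,213). The side view shows the screen partly open, with its free edge running from (258,262) to (283,182) and the light bar hiding the can. I'll enlarge both views to measure.

Run:
```python
import cv2
def crop(src,x0,y0,w,h,s,out):
    im=cv2.imread(src)[y0:y0+h,x0:x0+w]; im=cv2.resize(im,None,fx=s,fy=s,interpolation=cv2.INTER_CUBIC)
    for i in range(0,w,20): cv2.line(im,(i*s,0),(i*s,8),(0,255,255),1); cv2.putText(im,str(x0+i),(i*s,20),0,.4,(0,255,255),1)
    for j in range(0,h,20): cv2.line(im,(0,j*s),(8,j*s),(0,255,255),1); cv2.putText(im,str(y0+j),(10,j*s+4),0,.4,(0,255,255),1)
    cv2.imwrite(out,im)
crop("pics/scene0.png",130,170,300,200,1*2,"pics/x.png")
crop("pics/scene0.png",170,170,260,200,3,"pics/c1.png")
crop("pics/side0.png",180,120,260,200,3,"pics/c2.png")
```

```text
(no output)
```

View pics/c1.png

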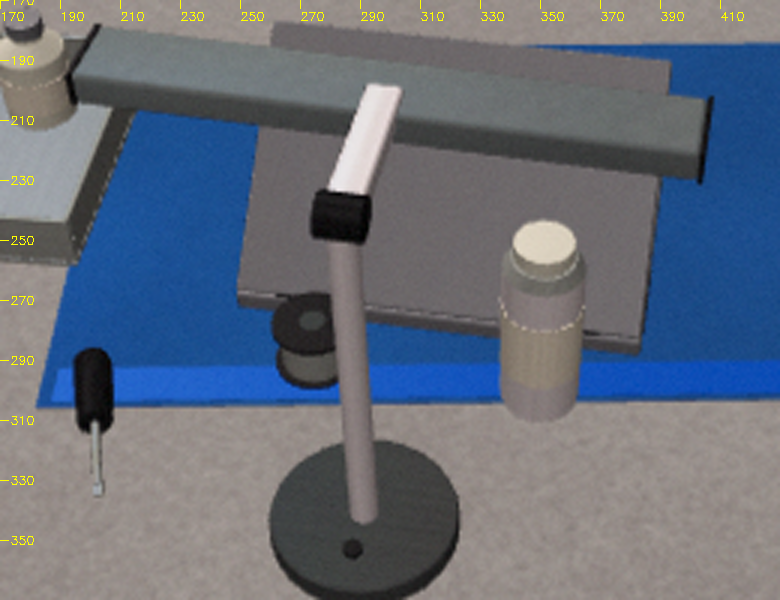

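View pics/c2.png

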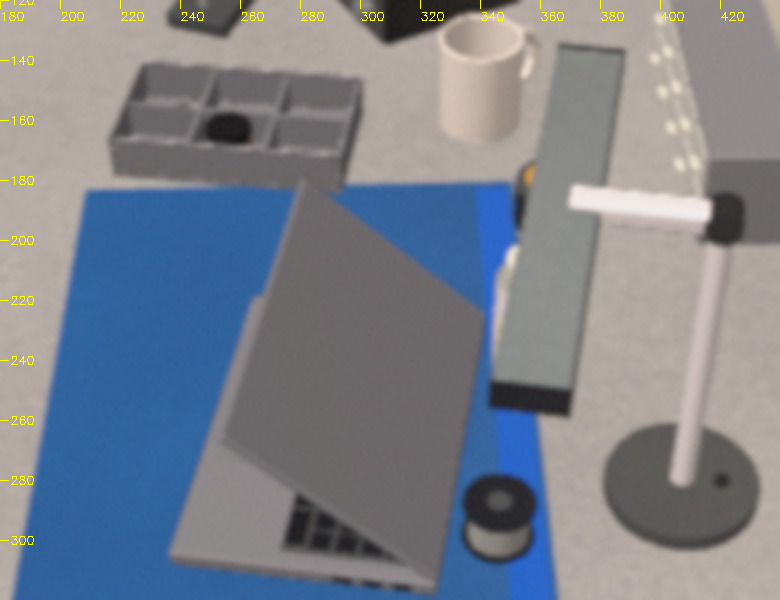

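The crops give these points. In the scene view, the can's cap centre is at (351.3,251) and the screen's outer free-edge corners at (261.7,177.3) and (393.3,190.7). In the side view, the edge corners are at (254,266.7) and (280.7,180.7). I'll fit the models to these.

```bash
cat > h.py <<'E'
import numpy as np, cv2
from scipy.optimize import least_squares
from station import manip, viewer
np.set_printoptions(precision=4,suppress=True)
C={n:viewer.calibration(n) for n in("scene","side")}
def F(c): return 240/np.tan(np.radians(c["fov_y"])/2)
def proj(n,P):
    c=C[n]; p=np.linalg.inv(c["T"])@np.append(P,1); return np.array([c["cx"]+F(c)*p[0]/-p[2],c["cy"]-F(c)*p[1]/-p[2]])
def hit(n,uv,z):
    c=C[n]; d=c["T"][:3,:3]@np.array([(uv[0]-c["cx"])/F(c),-(uv[1]-c["cy"])/F(c),-1]); o=c["T"][:3,3]
    return o+d*(z-o[2])/d[2]
def lap(p,l): # laptop frame->world
    c,s=np.cos(p[2]),np.sin(p[2]); return np.array([p[0]+c*l[0]-s*l[1],p[1]+s*l[0]+c*l[1],l[2]])
def scr(p,th,r,y,n): # point on the screen: r from hinge, n outward
    return lap(p,[.094-r*np.cos(th)+n*np.sin(th),y,.019+r*np.sin(th)+n*np.cos(th)])
E
python3 - <<'E'
from h import *
can=hit("scene",(351.3,251),.144); print("can top",can)
ob=[("scene",(261.7,177.3),-1),("scene",(393.3,190.7),1),("side",(254,266.7),-1),("side",(280.7,180.7),1)]
base=[("scene",(250,271.7),(.1,-.145,0)),("scene",(382,287.7),(.1,.145,0)),("side",(236.7,305.3),(-.1,-.145,.018))]
def r(p):
    e=[proj(n,scr(p,p[3],.194,.144*s,.007))-uv for n,uv,s in ob]+[proj(n,lap(p,l))-uv for n,uv,l in base]
    return np.concatenate(e)
s=least_squares(r,[.6,0,0,.7]); print(s.x,s.fun.reshape(-1,2))
p=s.x; print("hinge",lap(p,[.094,0,.019]),"edge",scr(p,p[3],.194,0,0))
c,sn=np.cos(p[2]),np.sin(p[2]); d=can[:2]-p[:2]; print("can in laptop",[c*d[0]+sn*d[1],-sn*d[0]+c*d[1]])
for uv in [(344,246.7),(370,250),(387.5,137),(365.5,135)]: print("bar top side",hit("side",uv,.276))
for uv in [(202.7,178.3),(406.5,202.5),(403.5,228),(196,203)]: print("bar scene",hit("scene",uv,.276),hit("scene",uv,.254))
print("lamp",hit("scene",(291.5,342),.018),hit("side",(407.5,280),.018))
for uv in [(193,351),(304,354),(299,422),(183,413)]: print("tray side",hit("side",uv,.045))
print("tray scene",hit("scene",(138,245),.045),hit("scene",(195,247),.045))
print("bottle",hit("side",(208,368),.091),"spool",hit("scene",(272.7,277),.04), "spool side",hit("side",(346,287),.04))
E
```

```text
can top [0.6817 0.0303 0.144 ]
[ 0.5281 -0.0235 -0.1726  0.6938] [[-1.2572 -0.1683]
 [ 0.1153 -0.7115]
 [-1.325  -0.5991]
 [-0.9266 -1.2502]
 [-1.2334  2.5157]
 [ 0.9987  2.1339]
 [-1.0536 -0.5426]]
hinge [ 0.6207 -0.0397  0.019 ] edge [ 0.4738 -0.0141  0.1431]
can in laptop [np.float64(0.14209067869007527), np.float64(0.07939566060531017)]
bar top side [ 0.6304 -0.2351  0.276 ]
bar top side [ 0.6758 -0.2448  0.276 ]
bar top side [0.7484 0.1074 0.276 ]
bar top side [0.7004 0.1169 0.276 ]
bar scene [ 0.6288 -0.2342  0.276 ] [ 0.599  -0.2422  0.254 ]
bar scene [0.7019 0.1189 0.276 ] [0.6748 0.1242 0.254 ]
bar scene [0.7662 0.1065 0.276 ] [0.7416 0.1114 0.254 ]
bar scene [ 0.6979 -0.2349  0.276 ] [ 0.6707 -0.243   0.254 ]
lamp [ 0.7957 -0.0839  0.018 ] [ 0.7935 -0.0879  0.018 ]
tray side [ 0.3333 -0.2877  0.045 ]
tray side [ 0.5542 -0.3014  0.045 ]
tray side [ 0.5435 -0.4465  0.045 ]
tray side [ 0.3327 -0.4226  0.045 ]
tray scene [ 0.5539 -0.4214  0.045 ] [ 0.5621 -0.2978  0.045 ]
bottle [ 0.3773 -0.3585  0.091 ] spool [ 0.6484 -0.1264  0.04  ] spool side [ 0.6491 -0.124   0.04  ]
```

The fits agree with the sizes given: the can is 48 mm behind the hinge and the spool matches in both views. Plan: grasp the can from the front with the tool about 50° below horizontal, lift it back out from under the bar, and place it in the tray.

```bash
cat >> h.py <<'E'
from scipy.spatial.transform import Rotation as Ro
def tool(phi,psi): # dive angle below horizontal, heading (rad)
    z=np.array([np.cos(phi)*np.cos(psi),np.cos(phi)*np.sin(psi),-np.sin(phi)]); y=np.array([-np.sin(psi),np.cos(psi),0])
    return np.c_[np.cross(y,z),y,z]
def plan(*wp): # waypoints: ("p",xyz) | ("r",R); prints totals in tool axes
    s=manip.sense(); p=s["tcp_pos"]; R=Ro.from_quat(s["tool_rot"]).as_matrix()
    for k,v in wp:
        if k=="p": d=R.T@(np.asarray(v)-p)*100; print("slide cm",d,"rows>=",np.ceil(np.linalg.norm(d)/3.5)); p=np.asarray(v)
        else: w=Ro.from_matrix(R.T@v).as_rotvec(); print("turn",w,"rows>=",np.ceil(np.linalg.norm(w)/.11)); R=v
E
python3 - <<'E'
from h import *
R=tool(np.radians(50),.044); g=np.array([.682,.030,.102])+.0187*R[:,2]; print("tcp grasp",g)
plan(("p",[.50,.02,.36]),("r",R),("p",g-.16*R[:,2]),("p",g))
E
```

```text
tcp grasp [0.694  0.0305 0.0877]
slide cm [-44.8758 -40.3001 -16.734 ] rows>= 18.0
turn [-0.1633 -0.6862 -0.4431] rows>= 8.0
slide cm [ 2.6217  0.1985 17.3496] rows>= 6.0
slide cm [ 0.  0. 16.] rows>= 5.0
```

```bash
python3 -m creep '[{"slide":[-1.5,-1.3,-2.5],"angular":[0,0,0],"claw":1},{"slide":[-1.5,-1.3,-2.5],"angular":[0,0,0],"claw":1},{"slide":[-2.3,-2.1,-1.5],"angular":[0,0,0],"claw":1},{"slide":[-2.3,-2.1,-1.5],"angular":[0,0,0],"claw":1},{"slide":[-2.3,-2.1,-1.5],"angular":[0,0,0],"claw":1},{"slide":[-2.3,-2.1,-1.5],"angular":[0,0,0],"claw":1},{"slide":[-2.3,-2.1,-1.5],"angular":[0,0,0],"claw":1},{"slide":[-2.3,-2.1,-1.5],"angular":[0,0,0],"claw":1},{"slide":[-2.3,-2.1,-1.5],"angular":[0,0,0],"claw":1},{"slide":[-2.3,-2.1,-1.2],"angular":[0,0,0],"claw":1}]' && python3 -m creep '[{"slide":[-2.3,-2.1,0],"angular":[0,0,0],"claw":1},{"slide":[-2.3,-2.1,0],"angular":[0,0,0],"claw":1},{"slide":[-2.3,-2.1,0],"angular":[0,0,0],"claw":1},{"slide":[-2.3,-2.1,0],"angular":[0,0,0],"claw":1},{"slide":[-2.3,-2.1,0],"angular":[0,0,0],"claw":1},{"slide":[-2.3,-2.1,0],"angular":[0,0,0],"claw":1},{"slide":[-2.3,-2.1,0],"angular":[0,0,0],"claw":1},{"slide":[-2.3,-2.1,0],"angular":[0,0,0],"claw":1},{"slide":[-2.3,-2.1,0],"angular":[0,0,0],"claw":1},{"slide":[-2.3,-2.1,0],"angular":[0,0,0],"claw":1}]'
python3 -m creep '[{"slide":[0,0,0],"angular":[-0.018,-0.076,-0.049],"claw":1},{"slide":[0,0,0],"angular":[-0.018,-0.076,-0.049],"claw":1},{"slide":[0,0,0],"angular":[-0.018,-0.076,-0.049],"claw":1},{"slide":[0,0,0],"angular":[-0.018,-0.076,-0.049],"claw":1},{"slide":[0,0,0],"angular":[-0.018,-0.076,-0.049],"claw":1},{"slide":[0,0,0],"angular":[-0.018,-0.076,-0.049],"claw":1},{"slide":[0,0,0],"angular":[-0.018,-0.076,-0.049],"claw":1},{"slide":[0,0,0],"angular":[-0.018,-0.076,-0.049],"claw":1},{"slide":[0,0,0],"angular":[-0.018,-0.076,-0.049],"claw":1},{"slide":[0,0,0],"angular":[0,0,0],"claw":1}]'
python3 - <<'E'
from h import *
s=manip.sense(); print(s["t"],s["q"],s["tcp_pos"],s["force"])
R=tool(np.radians(50),.044); g=np.array([.682,.030,.102])+.0187*R[:,2]
plan(("r",R),("p",g-.16*R[:,2]),("p",g))
E
```

```text
t: 0.93
tcp_pos: [0.371, 0.3053, 0.3608]
tool_rot: [0.208, 0.978, 0.0, 0.0]
force: [0.5, 0.4, -0.6]
finger_gap: 1.0
gripper_force: 0.0
t: 1.77
tcp_pos: [0.4954, 0.0199, 0.3595]
tool_rot: [0.208, 0.978, 0.0, -0.0]
force: [0.1, 0.1, 1.2]
finger_gap: 1.003
gripper_force: 0.0
t: 2.6
tcp_pos: [0.4915, 0.0227, 0.3564]
tool_rot: [-0.015, 0.943, 0.01, 0.333]
force: [-0.3, 0.1, -0.2]
finger_gap: 0.999
gripper_force: 0.0
2.6 [-0.3589 -0.1205  2.0397  0.434   0.6289 -2.2378] [0.4915 0.0227 0.3564] [-0.3184  0.1051 -0.1644]
turn [ 0.0009 -0.0184 -0.0117] rows>= 1.0
slide cm [ 1.7439 -0.11   17.6107] rows>= 6.0
slide cm [ 0.  0. 16.] rows>= 5.0
```

```bash
python3 -m creep '[{"slide":[0.3,0,2.9],"angular":[0,-0.018,-0.012],"claw":1},{"slide":[0.3,0,2.9],"angular":[0,0,0],"claw":1},{"slide":[0.3,0,2.9],"angular":[0,0,0],"claw":1},{"slide":[0.3,0,2.9],"angular":[0,0,0],"claw":1},{"slide":[0.3,0,2.9],"angular":[0,0,0],"claw":1},{"slide":[0.3,0,2.9],"angular":[0,0,0],"claw":1},{"slide":[0,0,0],"angular":[0,0,0],"claw":1},{"slide":[0,0,0],"angular":[0,0,0],"claw":1}]'
python3 - <<'E'
from h import *
R=tool(np.radians(50),.044); g=np.array([.682,.030,.102])+.0187*R[:,2]
plan(("r",R),("p",g))
s=manip.sense(); im=viewer.snapshot("wrist"); c=viewer.calibration("wrist")
# predicted pixel of the can's cap top centre and axis point in wrist fisheye
T=np.eye(4); T[:3,:3]=Ro.from_quat(s["tool_rot"]).as_matrix(); T[:3,3]=s["tcp_pos"]; W=np.linalg.inv(T@c["tool_from_camera"])
for P in ([.682,.03,.144],[.682,.03,.10],[.682,.03,0]):
    q=W@np.append(P,1); v=np.array([q[0],-q[1],-q[2]]); th=np.arctan2(np.hypot(v[0],v[1]),v[2]); f=240/np.tan(np.radians(c["fov_y"]/2)); d=v[:2]/np.hypot(*v[:2])*f*th
    print("pred",c["cx"]+d[0],c["cy"]+d[1])
cv2.imwrite("pics/w1.png",im)
E
```

```text
t: 3.27
tcp_pos: [0.5964, 0.0282, 0.2184]
tool_rot: [-0.021, 0.94, 0.007, 0.34]
force: [-0.1, -1.0, -0.4]
finger_gap: 1.004
gripper_force: 0.0
turn [-0.0009 -0.0052  0.0013] rows>= 1.0
slide cm [ 0.9205 -0.1975 16.2904] rows>= 5.0
pred 320.48957809903635 249.50509640263326
pred 320.69108825607566 207.81608938288798
pred 321.0802722152343 134.85377580730966
```

View pics/w1.png

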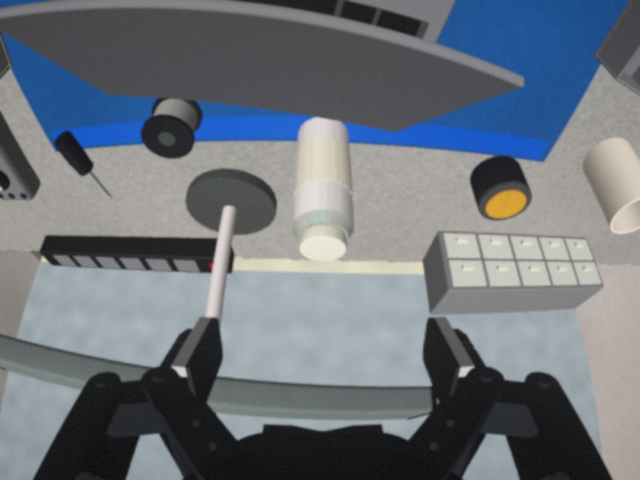

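The wrist view shows the can centred between the open fingers, with its cap centre at (324,247) against a predicted (320,249), about 2 mm off. I'll advance, and leave out the y correction.

```bash
python3 -m creep '[{"slide":[0.3,0,2.7],"angular":[0,0,0],"claw":1},{"slide":[0.3,0,2.7],"angular":[0,0,0],"claw":1},{"slide":[0.3,0,2.7],"angular":[0,0,0],"claw":1},{"slide":[0,0,2.5],"angular":[0,0,0],"claw":1},{"slide":[0,0,2.0],"angular":[0,0,0],"claw":1},{"slide":[0,0,2.0],"angular":[0,0,0],"claw":1},{"slide":[0,0,1.7],"angular":[0,0,0],"claw":1},{"slide":[0,0,0],"angular":[0,0,0],"claw":1},{"slide":[0,0,0],"angular":[0,0,0],"claw":1}]'
python3 - <<'E'
from h import *
R=tool(np.radians(50),.044); g=np.array([.682,.030,.102])+.0187*R[:,2]
plan(("r",R),("p",g)); s=manip.sense(); print(s["q"])
im=viewer.snapshot("wrist"); cv2.imwrite("pics/w2.png",im)
E
```

```text
t: 4.07
tcp_pos: [0.7034, 0.0378, 0.1149]
tool_rot: [-0.016, 0.949, -0.001, 0.316]
force: [0.4, 0.2, 0.7]
finger_gap: 0.999
gripper_force: 0.0
turn [-0.018  -0.0557 -0.003 ] rows>= 1.0
slide cm [ 2.4968 -0.6895  1.4595] rows>= 1.0
[-0.1525  0.6015  1.857   1.1298  0.1101 -2.8526]
```

View pics/w2.png

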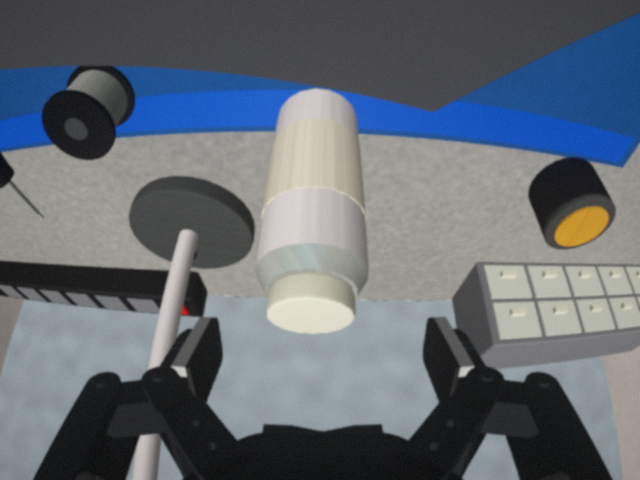

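The can is still upright and centred, with its cap at (311,315). Joint 6 has reached its limit because the wrist is almost straight (j5≈0.1). I'll back out and come in steeper, at 58° with heading −0.12, so that j4 stays near 0.

```bash
python3 -m creep '[{"slide":[-0.2,0,-2.5],"angular":[0,0,0],"claw":1},{"slide":[-0.2,0,-3],"angular":[0,0,0],"claw":1},{"slide":[0,0,-3],"angular":[0,0,0],"claw":1},{"slide":[0,0,-3],"angular":[0,0,0],"claw":1},{"slide":[0,0,-2],"angular":[0,0,0],"claw":1},{"slide":[0,0,0],"angular":[0,0,0],"claw":1}]'
python3 - <<'E'
from h import *
R=tool(np.radians(58),-.12); g=np.array([.682,.031,.103])+.0187*R[:,2]
plan(("r",R),("p",g-.12*R[:,2]),("p",g)); s=manip.sense(); print(s["q"],g)
E
```

```text
t: 4.62
tcp_pos: [0.6269, 0.0371, 0.2248]
tool_rot: [-0.017, 0.948, -0.001, 0.318]
force: [0.0, 0.1, -0.0]
finger_gap: 1.003
gripper_force: 0.0
turn [0.0744 0.0895 0.1316] rows>= 2.0
slide cm [1.754  0.0527 3.1407] rows>= 2.0
slide cm [ 0. -0. 12.] rows>= 4.0
[-0.1824  0.3216  1.9505  0.4747  0.2589 -2.2104] [0.6918 0.0298 0.0871]
```

```bash
python3 -m creep '[{"slide":[0.9,0,0],"angular":[0,0,0],"claw":1},{"slide":[0.9,0,0],"angular":[0,0,0],"claw":1},{"slide":[0,0,0],"angular":[0.025,0.03,0.044],"claw":1},{"slide":[0,0,0],"angular":[0.025,0.03,0.044],"claw":1},{"slide":[0,0,0],"angular":[0.025,0.03,0.044],"claw":1},{"slide":[0,0,1.5],"angular":[0,0,0],"claw":1},{"slide":[0,0,1.5],"angular":[0,0,0],"claw":1},{"slide":[0,0,0],"angular":[0,0,0],"claw":1},{"slide":[0,0,0],"angular":[0,0,0],"claw":1}]'
python3 - <<'E'
from h import *
R=tool(np.radians(58),-.12); g=np.array([.682,.031,.103])+.0187*R[:,2]
plan(("r",R),("p",g-.06*R[:,2]),("p",g)); s=manip.sense(); print(s["q"],g)
E
```

```text
t: 5.37
tcp_pos: [0.6296, 0.0375, 0.1827]
tool_rot: [0.032, 0.958, -0.008, 0.285]
force: [1.0, 0.7, -0.3]
finger_gap: 0.999
gripper_force: 0.0
turn [0.0321 0.0191 0.0439] rows>= 1.0
slide cm [-0.253  -0.0188  5.4232] rows>= 2.0
slide cm [ 0. -0.  6.] rows>= 2.0
[-0.1412  0.4012  1.9275  0.1858  0.2407 -1.8128] [0.6918 0.0298 0.0871]
```

```bash
python3 -m creep '[{"slide":[-0.2,0,1.8],"angular":[0.032,0.019,0.044],"claw":1},{"slide":[0,0,1.8],"angular":[0,0,0],"claw":1},{"slide":[0,0,1.8],"angular":[0,0,0],"claw":1},{"slide":[0,0,1.5],"angular":[0,0,0],"claw":1},{"slide":[0,0,1.5],"angular":[0,0,0],"claw":1},{"slide":[0,0,0],"angular":[0,0,0],"claw":1},{"slide":[0,0,0],"angular":[0,0,0],"claw":1}]'
python3 - <<'E'
from h import *
R=tool(np.radians(58),-.12); g=np.array([.682,.031,.103])+.0187*R[:,2]
plan(("r",R),("p",g)); s=manip.sense(); print(s["q"],g)
E
```

```text
t: 5.95
tcp_pos: [0.6729, 0.0334, 0.1174]
tool_rot: [0.05, 0.959, -0.014, 0.278]
force: [-1.4, 0.2, 0.6]
finger_gap: 1.003
gripper_force: 0.0
turn [0.0097 0.005  0.0125] rows>= 1.0
slide cm [-0.0274 -0.1303  3.5811] rows>= 2.0
[-0.1211  0.5638  1.8625  0.068   0.1521 -1.6515] [0.6918 0.0298 0.0871]
```

Tracking is good. I'll finish the approach and close on the can.

```bash
python3 -m creep '[{"slide":[0,-0.1,1.3],"angular":[0.01,0.005,0.012],"claw":1},{"slide":[0,0,1.2],"angular":[0,0,0],"claw":1},{"slide":[0,0,1.0],"angular":[0,0,0],"claw":1},{"slide":[0,0,0],"angular":[0,0,0],"claw":1},{"slide":[0,0,0],"angular":[0,0,0],"claw":1}]'
python3 - <<'E'
from h import *
R=tool(np.radians(58),-.12); g=np.array([.682,.031,.103])+.0187*R[:,2]
plan(("r",R),("p",g)); s=manip.sense(); print(s["q"],g)
E
python3 -m creep '[{"slide":[0,0,0],"angular":[0,0,0],"claw":0.2},{"slide":[0,0,0],"angular":[0,0,0],"claw":0.1},{"slide":[0,0,0],"angular":[0,0,0],"claw":0},{"slide":[0,0,0],"angular":[0,0,0],"claw":-0.2},{"slide":[0,0,0],"angular":[0,0,0],"claw":-0.4},{"slide":[0,0,0],"angular":[0,0,0],"claw":-0.4},{"slide":[0,0,0],"angular":[0,0,0],"claw":-0.4},{"slide":[0,0,0],"angular":[0,0,0],"claw":-0.4}]' 40
```

```text
t: 6.37
tcp_pos: [0.6916, 0.0303, 0.0874]
tool_rot: [0.057, 0.96, -0.017, 0.275]
force: [-0.4, 0.6, -0.1]
finger_gap: 1.002
gripper_force: 0.0
turn [-0.0002  0.0001  0.0008] rows>= 1.0
slide cm [-0.0111 -0.0507  0.0333] rows>= 1.0
[-0.1161  0.6341  1.8277 -0.0188  0.1211 -1.5495] [0.6918 0.0298 0.0871]
t: 7.03
tcp_pos: [0.692, 0.0306, 0.0894]
tool_rot: [0.057, 0.959, -0.017, 0.277]
force: [-3.5, 1.0, 8.4]
finger_gap: 0.422
gripper_force: 35.9
```

Run:
```python
from h import *
im=viewer.snapshot("wrist")[60:460,120:520]; b=viewer.snapshot("scene")[150:350,250:450]
cv2.imwrite("pics/w3.png",np.hstack([im,cv2.resize(b,(400,400))]))
```

```text
(no output)
```

View pics/w3.png

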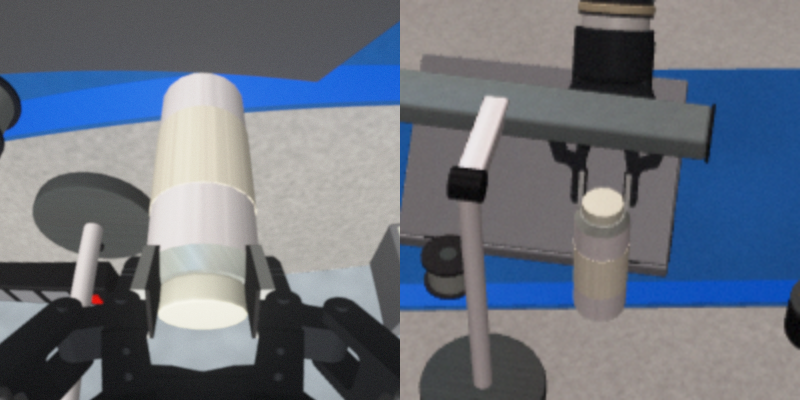

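The pads seem to be around the 40 mm cap, since the gap is 0.42, and not around the can's body. I'll check the geometry by projection.

Run:
```python
from h import *
s=manip.sense(); R=Ro.from_quat(s["tool_rot"]).as_matrix(); p=s["tcp_pos"]; print(p,s["finger_gap"],s["force"])
for dz in (0,-.01,-.02,-.03):
  print(dz,[proj("scene",p+R@np.array([0,y,dz])) for y in(-.025,.025)], (p+R@np.array([0,0,dz]))[[0,2]])
c=viewer.calibration("wrist"); f=240/np.tan(np.radians(c["fov_y"]/2))
T=np.eye(4);T[:3,:3]=R;T[:3,3]=p;W=np.linalg.inv(T@c["tool_from_camera"])
def wp(P):
    q=W@np.append(P,1); v=np.array([q[0],-q[1],-q[2]]); th=np.arctan2(np.hypot(v[0],v[1]),v[2]); d=v[:2]/np.hypot(*v[:2])*f*th; return d+[c["cx"],c["cy"]]
for z in(.144,.122,0): print(z,"can pred",wp([.682,.03,z]), wp([.682,.057,z]))
for dz in (0,-.01,-.02): print("pad",dz,wp(p+R@np.array([0,.02,dz])),wp(p+R@np.array([-.011,.02,dz])))
```

```text
[0.692  0.0306 0.0894] 0.4233324431215412 [-4.3033  0.598   7.7308]
0 [array([338.0504, 274.026 ]), array([363.875 , 275.9699])] [0.692  0.0894]
-0.01 [array([338.3527, 269.0118]), array([364.2276, 270.9433])] [0.6867 0.0979]
-0.02 [array([338.6562, 263.9785]), array([364.5814, 265.8976])] [0.6814 0.1063]
-0.03 [array([338.9608, 258.926 ]), array([364.9366, 260.8325])] [0.6761 0.1148]
0.144 can pred [319.0455 375.1539] [380.9747 371.6986]
0.122 can pred [319.2568 330.8417] [377.4128 327.1819]
0 can pred [320.2647 165.2277] [360.1198 161.7969]
pad 0 [360.2826 284.3276] [359.4763 302.5754]
pad -0.01 [362.1206 292.2981] [361.2065 311.1827]
pad -0.02 [364.1293 301.0568] [363.0875 320.5963]
```

Run:
```python
from h import *
c=viewer.calibration("wrist"); f=240/np.tan(np.radians(c["fov_y"]/2)); W=np.linalg.inv(c["tool_from_camera"])
def wt(P):
    q=W@np.append(P,1); v=np.array([q[0],-q[1],-q[2]]); th=np.arctan2(np.hypot(v[0],v[1]),v[2]); d=v[:2]/np.hypot(*v[:2])*f*th; return d+[c["cx"],c["cy"]]
for x in(.011,0,-.011):
  for dz in(0,-.013,-.025,-.035,-.045): print("x",x,"dz",dz,"open",wt([x,.0425,dz]),"y20",wt([x,.02,dz]))
R=Ro.from_quat([.2079,.9782,-.001,-.0004]).as_matrix(); p=np.array([.2537,.5703,.1919])
for dz in(0,-.013,-.03,-.045): print(dz,[proj("scene",p+R@[0,y,dz]) for y in(-.0425,.0425)],[proj("side",p+R@[0,y,dz]) for y in(-.0425,.0425)])
im=np.hstack([cv2.resize(cv2.imread("pics/scene0.png")[40:120,540:640],(500,400),interpolation=cv2.INTER_CUBIC),cv2.resize(cv2.imread("pics/side0.png")[10:90,160:220],(300,400),interpolation=cv2.INTER_CUBIC)])
cv2.imwrite("pics/tip.png",im)
```

```text
x 0.011 dz 0 open [402.8446 265.0345] y20 [361.0579 265.2423]
x 0.011 dz -0.013 open [408.0269 274.4018] y20 [363.623  274.7677]
x 0.011 dz -0.025 open [413.3854 284.1631] y20 [366.2885 284.73  ]
x 0.011 dz -0.035 open [418.3383 293.2553] y20 [368.7648 294.0449]
x 0.011 dz -0.045 open [423.7984 303.3583] y20 [371.5097 304.4382]
x 0 dz 0 open [401.2728 283.9055] y20 [360.2826 284.3276]
x 0 dz -0.013 open [406.1741 294.2249] y20 [362.7043 294.8382]
x 0 dz -0.025 open [411.2112 304.9169] y20 [365.2045 305.7657]
x 0 dz -0.035 open [415.8383 314.8181] y20 [367.5116 315.9207]
x 0 dz -0.045 open [420.9064 325.7527] y20 [370.0508 327.1779]
x -0.011 dz 0 open [399.6364 301.9679] y20 [359.4763 302.5754]
x -0.011 dz -0.013 open [404.2548 313.0952] y20 [361.7542 313.9176]
x -0.011 dz -0.025 open [408.9716 324.5569] y20 [364.09   325.6376]
x -0.011 dz -0.035 open [413.2773 335.1081] y20 [366.231  336.4614]
x -0.011 dz -0.045 open [417.9632 346.6894] y20 [368.5708 348.3818]
0 [array([550.4727, 106.4664]), array([587.3294, 113.6619])] [array([188.1493,  81.4632]), array([203.5224,  68.364 ])]
-0.013 [array([551.991 , 101.6028]), array([589.132 , 108.7598])] [array([187.3998,  77.2426]), array([202.884 ,  64.2151])]
-0.03 [array([554.0081,  95.1413]), array([591.5274, 102.2454])] [array([186.4065,  71.6496]), array([202.0384,  58.7195])]
-0.045 [array([555.8184,  89.3424]), array([593.6779,  96.3972])] [array([185.5175,  66.6436]), array([201.2818,  53.8031])]
```

View pics/tip.png

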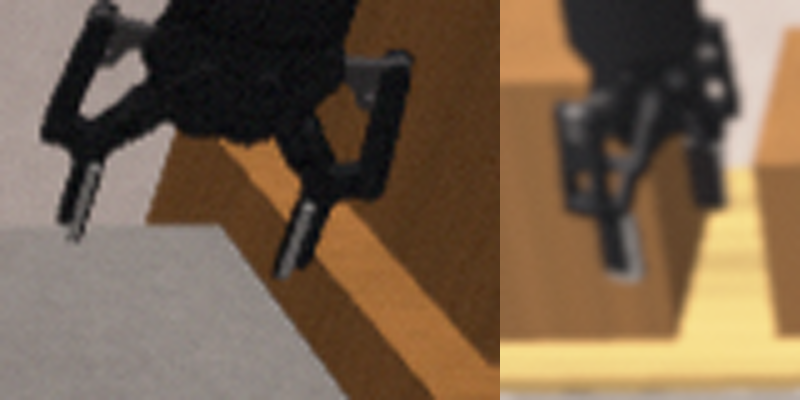

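The images show the real fingertips about 45 mm behind the reported TCP when open, so about 32 mm short of what's documented. The side view agrees: tip at (185,66), predicted (185.5,66.6) for −45 mm. The fingers are therefore only on the cap. I'll open, advance 34 mm and grip again.

```bash
python3 -m creep '[{"slide":[0,0,0],"angular":[0,0,0],"claw":1},{"slide":[0,0,0],"angular":[0,0,0],"claw":1},{"slide":[0,0,0],"angular":[0,0,0],"claw":1},{"slide":[0,0,0],"angular":[0,0,0],"claw":1},{"slide":[0,0,1.0],"angular":[0,0,0],"claw":1},{"slide":[0,0,1.0],"angular":[0,0,0],"claw":1},{"slide":[0,0,0.8],"angular":[0,0,0],"claw":1},{"slide":[0,0,0.6],"angular":[0,0,0],"claw":1},{"slide":[0,0,0],"angular":[0,0,0],"claw":1},{"slide":[0,0,0],"angular":[0,0,0],"claw":1}]'
python3 - <<'E'
from h import *
s=manip.sense(); print(s["q"],s["force"])
R=tool(np.radians(58),-.12); g=np.array([.682,.031,.103])+.0527*R[:,2]; plan(("r",R),("p",g))
E
```

```text
t: 7.97
tcp_pos: [0.7097, 0.0281, 0.0578]
tool_rot: [0.057, 0.96, -0.017, 0.275]
force: [-0.2, -0.3, 0.7]
finger_gap: 0.999
gripper_force: 0.0
[-0.1162  0.7012  1.7941 -0.0263  0.0883 -1.542 ] [-0.2207 -0.2969  0.6633]
turn [-0.0003 -0.0004  0.0006] rows>= 1.0
slide cm [-0.0364 -0.0474 -0.0338] rows>= 1.0
```

```bash
python3 -m creep '[{"slide":[0,0,0],"angular":[0,0,0],"claw":0.4},{"slide":[0,0,0],"angular":[0,0,0],"claw":0.3},{"slide":[0,0,0],"angular":[0,0,0],"claw":0.2},{"slide":[0,0,0],"angular":[0,0,0],"claw":0.1},{"slide":[0,0,0],"angular":[0,0,0],"claw":0},{"slide":[0,0,0],"angular":[0,0,0],"claw":-0.2},{"slide":[0,0,0],"angular":[0,0,0],"claw":-0.2},{"slide":[0,0,0],"angular":[0,0,0],"claw":-0.2}]' 40
python3 - <<'E'
from h import *
# world up and retreat in tool axes
R=Ro.from_quat(manip.sense()["tool_rot"]).as_matrix(); print("1.5cm up:",R.T@[0,0,1.5])
E
```

```text
t: 8.63
tcp_pos: [0.7102, 0.0282, 0.0596]
tool_rot: [0.057, 0.959, -0.017, 0.276]
force: [-1.1, 0.8, 3.6]
finger_gap: 0.615
gripper_force: 41.9
1.5cm up: [-0.7978 -0.0009 -1.2702]
```

The gap is now 0.615, which matches the 54 mm body. I'll lift a little, then retreat along the tool axis.

```bash
python3 -m creep '[{"slide":[-0.3,0,-0.4],"angular":[0,0,0],"claw":-0.2},{"slide":[-0.3,0,-0.4],"angular":[0,0,0],"claw":-0.2},{"slide":[-0.2,0,-0.5],"angular":[0,0,0],"claw":-0.2},{"slide":[0,0,-1.0],"angular":[0,0,0],"claw":-0.2},{"slide":[0,0,-1.5],"angular":[0,0,0],"claw":-0.2},{"slide":[0,0,-1.5],"angular":[0,0,0],"claw":-0.2},{"slide":[0,0,0],"angular":[0,0,0],"claw":-0.2}]' 50
python3 -m creep '[{"slide":[0,0,-2],"angular":[0,0,0],"claw":-0.2},{"slide":[0,0,-2],"angular":[0,0,0],"claw":-0.2},{"slide":[0,0,-2],"angular":[0,0,0],"claw":-0.2},{"slide":[0,0,-2],"angular":[0,0,0],"claw":-0.2},{"slide":[0,0,-2],"angular":[0,0,0],"claw":-0.2},{"slide":[0,0,-2],"angular":[0,0,0],"claw":-0.2},{"slide":[0,0,-2],"angular":[0,0,0],"claw":-0.2},{"slide":[0,0,0],"angular":[0,0,0],"claw":-0.2},{"slide":[0,0,0],"angular":[0,0,0],"claw":-0.2}]'
python3 - <<'E'
from h import *
s=manip.sense(); print(s["q"],s["force"])
im=np.hstack([viewer.snapshot("scene")[120:360,170:410],viewer.snapshot("wrist")[:480:2,::2][:240]])
cv2.imwrite("pics/l.png",im)
E
```

```text
t: 9.22
tcp_pos: [0.6878, 0.0311, 0.1106]
tool_rot: [0.057, 0.959, -0.017, 0.276]
force: [0.1, -0.1, -1.6]
finger_gap: 0.614
gripper_force: 52.4
t: 9.97
tcp_pos: [0.6151, 0.0397, 0.2276]
tool_rot: [0.057, 0.959, -0.017, 0.277]
force: [0.6, -0.9, -1.6]
finger_gap: 0.615
gripper_force: 52.9
[-0.115   0.3091  1.8921 -0.0077  0.3789 -1.5602] [ 0.6448 -0.8863 -1.5814]
```

View pics/l.png

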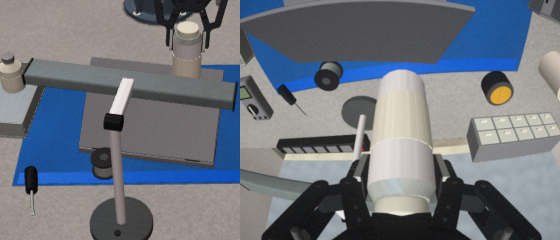

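The can is held upright, clear of the bar and well above the screen; the spool and laptop haven't moved. Tray corner readings from both cameras give a centre near (0.445,−0.358), so the target for the can is (0.502,−0.36).

Run:
```python
from h import *
s=manip.sense(); R0=Ro.from_quat(s["tool_rot"]).as_matrix(); a=-.63; Z=Ro.from_rotvec([0,0,a]).as_matrix()
o=Z@np.array([.682-.7102,.0305-.0282,0]); t=np.array([.502,-.36,0])-o; print("place tcp xy",t[:2])
plan(("p",[.53,.03,.26]),("p",[.52,-.17,.26]),("r",Z@R0),("p",[t[0],t[1],.22]),("p",[t[0],t[1],.0656]))
```

```text
place tcp xy [ 0.5234 -0.3785]
slide cm [ 5.2372 -1.9684 -7.3   ] rows>= 3.0
slide cm [ -1.1775 -19.9763   0.749 ] rows>= 6.0
turn [0.3338 0.0004 0.5343] rows>= 6.0
slide cm [-10.1373 -15.0218  11.0592] rows>= 7.0
slide cm [ 8.1803  0.0088 13.0949] rows>= 5.0
```

```bash
python3 -m creep '[{"slide":[1.31,-0.49,-1.82],"angular":[0,0,0],"claw":-0.2},{"slide":[1.31,-0.49,-1.82],"angular":[0,0,0],"claw":-0.2},{"slide":[1.31,-0.49,-1.83],"angular":[0,0,0],"claw":-0.2},{"slide":[1.31,-0.5,-1.83],"angular":[0,0,0],"claw":-0.2},{"slide":[-0.2,-3.0,0.12],"angular":[0,0,0],"claw":-0.2},{"slide":[-0.2,-3.4,0.13],"angular":[0,0,0],"claw":-0.2},{"slide":[-0.2,-3.4,0.13],"angular":[0,0,0],"claw":-0.2},{"slide":[-0.2,-3.4,0.13],"angular":[0,0,0],"claw":-0.2},{"slide":[-0.2,-3.4,0.13],"angular":[0,0,0],"claw":-0.2},{"slide":[-0.2,-3.4,0.13],"angular":[0,0,0],"claw":-0.2}]'
python3 -m creep '[{"slide":[0,0,0],"angular":[0.042,0,0.067],"claw":-0.2},{"slide":[0,0,0],"angular":[0.042,0,0.067],"claw":-0.2},{"slide":[0,0,0],"angular":[0.042,0,0.067],"claw":-0.2},{"slide":[0,0,0],"angular":[0.042,0,0.067],"claw":-0.2},{"slide":[0,0,0],"angular":[0.042,0,0.067],"claw":-0.2},{"slide":[0,0,0],"angular":[0.042,0,0.067],"claw":-0.2},{"slide":[0,0,0],"angular":[0.042,0,0.067],"claw":-0.2},{"slide":[0,0,0],"angular":[0.04,0,0.065],"claw":-0.2},{"slide":[0,0,0],"angular":[0,0,0],"claw":-0.2}]'
python3 - <<'E'
from h import *
s=manip.sense(); R=Ro.from_quat(s["tool_rot"]).as_matrix(); print(s["q"],R[:,1])
plan(("p",[.5234,-.3785,.22]),("p",[.5234,-.3785,.0656]))
R1=R.copy(); y=R[:,1].copy(); print("phi",np.degrees(np.arcsin(-R[2,2])))
E
```

```text
t: 10.9
tcp_pos: [0.5199, -0.1714, 0.2595]
tool_rot: [0.058, 0.96, -0.016, 0.275]
force: [0.3, -0.2, -1.7]
finger_gap: 0.612
gripper_force: 53.0
t: 11.65
tcp_pos: [0.5202, -0.1683, 0.2582]
tool_rot: [0.316, 0.909, -0.09, 0.257]
force: [0.0, 0.9, -1.7]
finger_gap: 0.614
gripper_force: 53.2
[-0.4431  0.1792  1.9683 -0.2677  0.4684 -1.1376] [ 0.6209  0.7839 -0.0018]
slide cm [ -9.3115 -16.2724  10.2599] rows>= 7.0
slide cm [ 8.0969  0.0277 13.1466] rows>= 5.0
phi 58.371367995647915
```

```bash
python3 -m creep '[{"slide":[-1.164,-2.034,1.282],"angular":[0,0,0],"claw":-0.2},{"slide":[-1.164,-2.034,1.282],"angular":[0,0,0],"claw":-0.2},{"slide":[-1.164,-2.034,1.282],"angular":[0,0,0],"claw":-0.2},{"slide":[-1.164,-2.034,1.282],"angular":[0,0,0],"claw":-0.2},{"slide":[-1.164,-2.034,1.282],"angular":[0,0,0],"claw":-0.2},{"slide":[-1.164,-2.034,1.282],"angular":[0,0,0],"claw":-0.2},{"slide":[-1.164,-2.034,1.282],"angular":[0,0,0],"claw":-0.2},{"slide":[-1.164,-2.034,1.282],"angular":[0,0,0],"claw":-0.2},{"slide":[0,0,0],"angular":[0,0,0],"claw":-0.2},{"slide":[0,0,0],"angular":[0,0,0],"claw":-0.2}]'
python3 -m creep '[{"slide":[1,0,1.63],"angular":[0,0,0],"claw":-0.2},{"slide":[1,0,1.63],"angular":[0,0,0],"claw":-0.2},{"slide":[1,0,1.63],"angular":[0,0,0],"claw":-0.2},{"slide":[1,0,1.63],"angular":[0,0,0],"claw":-0.2},{"slide":[1,0,1.63],"angular":[0,0,0],"claw":-0.2},{"slide":[1,0,1.63],"angular":[0,0,0],"claw":-0.2},{"slide":[1,0,1.63],"angular":[0,0,0],"claw":-0.2},{"slide":[0,0,0],"angular":[0,0,0],"claw":-0.2},{"slide":[0,0,0],"angular":[0,0,0],"claw":-0.2}]'
python3 - <<'E'
from h import *
s=manip.sense(); print(s["q"],s["force"]); plan(("p",[.5234,-.3785,.0656]))
im=np.hstack([viewer.snapshot("scene")[130:280,120:260],viewer.snapshot("side")[290:440,170:310]]); cv2.imwrite("pics/pl.png",cv2.resize(im,None,fx=2.8,fy=2.8,interpolation=cv2.INTER_CUBIC))
E
```

```text
t: 12.48
tcp_pos: [0.5219, -0.3812, 0.2201]
tool_rot: [0.317, 0.908, -0.091, 0.257]
force: [-0.8, 0.2, -1.6]
finger_gap: 0.611
gripper_force: 53.3
t: 13.23
tcp_pos: [0.5234, -0.3782, 0.0961]
tool_rot: [0.316, 0.909, -0.089, 0.258]
force: [-0.0, 0.1, -1.6]
finger_gap: 0.609
gripper_force: 53.3
[-0.8489  0.5792  1.9423  0.9118  0.121  -2.6329] [-0.0215  0.057  -1.626 ]
slide cm [ 1.587  -0.0296  2.6015] rows>= 1.0
```

Joint 6 is near its limit again, so I'll turn the heading a further −0.2 about vertical before the last centimetres.

Run:
```python
from h import *
s=manip.sense(); R0=Ro.from_quat(s["tool_rot"]).as_matrix(); psi=np.arctan2(R0[1,2],R0[0,2]); d=-.86-psi; Z=Ro.from_rotvec([0,0,d]).as_matrix()
o=Ro.from_rotvec([0,0,-.86+.12]).as_matrix()@np.array([-.0282,.0023,0]); t=np.array([.502,-.36,0])-o; print(psi,t)
plan(("r",Z@R0),("p",[t[0],t[1],s["tcp_pos"][2]]),("p",[t[0],t[1],.0656]))
```

```text
-0.6675968036898821 [ 0.5213 -0.3807  0.    ]
turn [ 0.1016 -0.      0.1634] rows>= 2.0
slide cm [ 0.068  -0.3151 -0.0423] rows>= 1.0
slide cm [ 1.6995 -0.0001  2.7318] rows>= 1.0
```

```bash
python3 -m creep '[{"slide":[0,-0.08,0],"angular":[0.025,0,0.041],"claw":-0.2},{"slide":[0,-0.08,0],"angular":[0.025,0,0.041],"claw":-0.2},{"slide":[0,-0.08,0],"angular":[0.025,0,0.041],"claw":-0.2},{"slide":[0,-0.08,0],"angular":[0.025,0,0.041],"claw":-0.2},{"slide":[0,0,0],"angular":[0,0,0],"claw":-0.2},{"slide":[0.42,0,0.68],"angular":[0,0,0],"claw":-0.2},{"slide":[0.42,0,0.68],"angular":[0,0,0],"claw":-0.2},{"slide":[0.42,0,0.68],"angular":[0,0,0],"claw":-0.2},{"slide":[0,0,0],"angular":[0,0,0],"claw":-0.2},{"slide":[0,0,0],"angular":[0,0,0],"claw":-0.2}]'
python3 - <<'E'
from h import *
s=manip.sense(); print(s["q"],s["force"]); R=Ro.from_quat(s["tool_rot"]).as_matrix(); print(np.degrees(np.arcsin(-R[2,2])),R[2,1]); plan(("p",[.5213,-.3807,.0656]))
E
```

```text
t: 14.17
tcp_pos: [0.5217, -0.3797, 0.0767]
tool_rot: [0.361, 0.892, -0.101, 0.252]
force: [-0.2, 0.1, -1.2]
finger_gap: 0.613
gripper_force: 53.3
[-0.8154  0.6193  1.9457  0.7496  0.0371 -2.3584] [-0.2092  0.1018 -1.244 ]
58.49386543096852 0.001553541910360029
slide cm [ 0.548  -0.1     0.9671] rows>= 1.0
```

```bash
python3 -m creep '[{"slide":[0,0,0],"angular":[0,0.018,0],"claw":-0.2},{"slide":[0,0,0],"angular":[0,0.018,0],"claw":-0.2},{"slide":[0,0,0],"angular":[0,0,0],"claw":-0.2},{"slide":[0.15,0,0.27],"angular":[0,0,0],"claw":-0.2},{"slide":[0.15,0,0.27],"angular":[0,0,0],"claw":-0.2},{"slide":[0,0,0],"angular":[0,0,0],"claw":-0.2},{"slide":[0,0,0],"angular":[0,0,0],"claw":-0.2}]'
python3 - <<'E'
from h import *
s=manip.sense(); print(s["q"],s["force"]); R=Ro.from_quat(s["tool_rot"]).as_matrix(); print(np.degrees(np.arcsin(-R[2,2])),R[2,1])
E
```

```text
t: 14.75
tcp_pos: [0.5229, -0.3788, 0.0704]
tool_rot: [0.362, 0.895, -0.095, 0.243]
force: [0.3, 0.1, -1.5]
finger_gap: 0.611
gripper_force: 53.2
[-0.8146  0.6287  1.9311  0.4795  0.0613 -2.0878] [ 0.3195  0.0944 -1.4686]
59.74097723396157 0.005122883450078358
```

```bash
python3 -m creep '[{"slide":[0.1,0,0.17],"angular":[0,0.008,0],"claw":-0.2},{"slide":[0.1,0,0.17],"angular":[0,0,0],"claw":-0.2},{"slide":[0.08,0,0.13],"angular":[0,0,0],"claw":-0.2},{"slide":[0,0,0],"angular":[0,0,0],"claw":-0.2},{"slide":[0,0,0],"angular":[0,0,0],"claw":-0.2}]'
python3 - <<'E'
from h import *
s=manip.sense(); print(s["q"],s["force"],s["tcp_pos"]); R=Ro.from_quat(s["tool_rot"]).as_matrix(); print(np.degrees(np.arcsin(-R[2,2])),R[2,1])
E
```

```text
t: 15.17
tcp_pos: [0.5229, -0.3787, 0.0648]
tool_rot: [0.362, 0.896, -0.094, 0.239]
force: [-0.2, 0.1, -1.0]
finger_gap: 0.609
gripper_force: 53.2
[-0.8143  0.6386  1.9272  0.458   0.0629 -2.0662] [-0.2297  0.133  -0.9745] [ 0.5229 -0.3787  0.0648]
60.20652204926254 0.0051479054862504925
```

```bash
python3 -m creep '[{"slide":[0.06,0,0.09],"angular":[0,0,0],"claw":-0.2},{"slide":[0,0,0],"angular":[0,0,0],"claw":-0.2},{"slide":[0,0,0],"angular":[0,0,0],"claw":-0.2}]'; python3 -m creep '[{"slide":[0.06,0,0.09],"angular":[0,0,0],"claw":-0.2},{"slide":[0,0,0],"angular":[0,0,0],"claw":-0.2},{"slide":[0,0,0],"angular":[0,0,0],"claw":-0.2}]'
```

```text
t: 15.42
tcp_pos: [0.5231, -0.379, 0.0645]
tool_rot: [0.362, 0.896, -0.094, 0.24]
force: [-0.6, 0.8, 4.2]
finger_gap: 0.611
gripper_force: 53.9
t: 15.67
tcp_pos: [0.5235, -0.3793, 0.0645]
tool_rot: [0.362, 0.895, -0.095, 0.241]
force: [-2.5, 2.8, 9.3]
finger_gap: 0.608
gripper_force: 54.6
```

The can is on the tray floor. I'll release and back off along the tool axis.

```bash
python3 -m creep '[{"slide":[-0.03,0,-0.05],"angular":[0,0,0],"claw":0.1},{"slide":[0,0,0],"angular":[0,0,0],"claw":0.3},{"slide":[0,0,0],"angular":[0,0,0],"claw":0.5},{"slide":[0,0,0],"angular":[0,0,0],"claw":0.8},{"slide":[0,0,0],"angular":[0,0,0],"claw":1},{"slide":[0,0,0],"angular":[0,0,0],"claw":1},{"slide":[0,0,0],"angular":[0,0,0],"claw":1},{"slide":[0,0,-0.8],"angular":[0,0,0],"claw":1},{"slide":[0,0,-1],"angular":[0,0,0],"claw":1},{"slide":[0,0,-1.5],"angular":[0,0,0],"claw":1}]'
python3 -m creep '[{"slide":[0,0,-2.5],"angular":[0,0,0],"claw":1},{"slide":[0,0,-3],"angular":[0,0,0],"claw":1},{"slide":[0,0,-3],"angular":[0,0,0],"claw":1},{"slide":[0,0,-3],"angular":[0,0,0],"claw":1},{"slide":[0,0,-3],"angular":[0,0,0],"claw":1},{"slide":[0,0,-3],"angular":[0,0,0],"claw":0},{"slide":[0,0,-3],"angular":[0,0,0],"claw":-1},{"slide":[0,0,0],"angular":[0,0,0],"claw":-1},{"slide":[0,0,0],"angular":[0,0,0],"claw":-1}]'
python3 - <<'E'
from h import *
s=manip.sense(); print(s["q"])
a=viewer.snapshot("scene");b=viewer.snapshot("side"); cv2.imwrite("pics/s5.png",a);cv2.imwrite("pics/d5.png",b)
for n,im in(("scene",a),("side",b)):
    d=cv2.absdiff(im,cv2.imread(f"pics/{n}0.png")).max(2)
    P=[np.array([.502+dx,-.36+dy,z]) for z in(.005,.149) for dx in(-.02,0,.02) for dy in(-.02,0,.02)]
    q=np.array([proj(n,p) for p in P]); print(n,"can predicted px",q.min(0),q.max(0))
    x0,y0=(q.min(0)-25).astype(int); x1,y1=(q.max(0)+25).astype(int)
    k,l,st,ce=cv2.connectedComponentsWithStats((d[y0:y1,x0:x1]>25).astype(np.uint8))
    print([ (s_+np.array([x0,y0,0,0,0])).tolist() for s_ in st[1:] if s_[4]>40])
E
```

```text
t: 16.5
tcp_pos: [0.5105, -0.3671, 0.0908]
tool_rot: [0.363, 0.896, -0.094, 0.238]
force: [1.1, 0.5, -0.5]
finger_gap: 1.0
gripper_force: 0.0
t: 17.25
tcp_pos: [0.4371, -0.2974, 0.2715]
tool_rot: [0.362, 0.895, -0.095, 0.241]
force: [-0.1, 0.2, -0.4]
finger_gap: 0.455
gripper_force: 0.0
[-0.8331  0.1141  1.9876  0.0752  0.5186 -1.6907]
scene can predicted px [149.6346 185.707 ] [185.2167 247.951 ]
[[151, 185, 36, 58, 1341]]
side can predicted px [262.0691 339.1559] [288.3712 401.1117]
[[260, 338, 30, 64, 1060], [283, 373, 9, 27, 144]]
```

Image differences put the can upright where predicted: scene x 151–187, y 185–243. Next, the screen: with shut fingers pointing steeply down, press the display side just under the free edge and follow the arc.

```bash
cat >> h.py <<'E'
LP=np.array([.5281,-.0235,-.1726]); TIP=.032
def tcp_at(th,phi,gap=0,Y=.03,s=.05):
    th,phi=np.radians(th),np.radians(phi); nf=np.array([np.sin(phi),np.cos(phi)]); d=np.array([-np.cos(phi),np.sin(phi)])
    u=np.array([-np.cos(th),np.sin(th)]); c=(u*.194-s*d) if th<phi else u*(.194-s)
    t=c-(.011+gap)*nf-TIP*d
    return lap(LP,[.094+t[0],Y,.019+t[1]]), tool(phi,LP[2])
def rows(states,p=None,R=None): # incremental rows from the measured pose
    s=manip.sense(); p=s["tcp_pos"] if p is None else p; R=Ro.from_quat(s["tool_rot"]).as_matrix() if R is None else R
    for q,Q in states:
        print(np.round(R.T@(q-p)*100,2).tolist(),np.round(Ro.from_matrix(R.T@Q).as_rotvec(),3).tolist(),q); p,R=q,Q
E
python3 - <<'E'
from h import *
p,R=tcp_at(39.7,85); pa,_=tcp_at(39.7,85,.04); print("touch",p,"standoff",pa)
plan(("p",[.45,-.28,.28]),("r",R),("p",[pa[0],pa[1],.25]),("p",pa))
E
```

```text
touch [0.4751 0.0162 0.0603] standoff [0.4358 0.023  0.0568]
slide cm [-0.3422  2.1586 -1.07  ] rows>= 1.0
turn [-0.1739  0.42   -0.5737] rows>= 7.0
slide cm [ 6.8399 29.6102  2.413 ] rows>= 9.0
slide cm [ 1.684   0.     19.2477] rows>= 6.0
```

```bash
python3 -m creep '[{"slide":[-0.3,2.1,-1.0],"angular":[-0.025,0.06,-0.082],"claw":-1},{"slide":[0,0,0],"angular":[-0.025,0.06,-0.082],"claw":-1},{"slide":[0,0,0],"angular":[-0.025,0.06,-0.082],"claw":-1},{"slide":[0,0,0],"angular":[-0.025,0.06,-0.082],"claw":-1},{"slide":[0,0,0],"angular":[-0.025,0.06,-0.082],"claw":-1},{"slide":[0,0,0],"angular":[-0.025,0.06,-0.082],"claw":-1},{"slide":[0,0,0],"angular":[-0.025,0.06,-0.082],"claw":-1},{"slide":[0,0,0],"angular":[0,0,0],"claw":-1},{"slide":[0,0,0],"angular":[0,0,0],"claw":-1}]'
python3 - <<'E'
from h import *
print(manip.sense()["q"])
p,R=tcp_at(39.7,85); pa,_=tcp_at(39.7,85,.04)
plan(("r",R),("p",[pa[0],pa[1],.25]),("p",pa))
E
```

```text
t: 18.1
tcp_pos: [0.45, -0.2808, 0.2776]
tool_rot: [0.087, 0.995, -0.003, 0.043]
force: [-0.2, -0.2, -0.7]
finger_gap: -0.004
gripper_force: 0.0
[-0.8027  0.2663  1.62    0.0567  1.1874 -2.219 ]
turn [ 0.0022 -0.001  -0.0014] rows>= 1.0
slide cm [ 6.833  29.6863  2.1742] rows>= 9.0
slide cm [ 1.684   0.     19.2477] rows>= 6.0
```

```bash
python3 -m creep '[{"slide":[0.68,2.97,0.2],"angular":[0,0,0],"claw":-1},{"slide":[0.68,2.97,0.2],"angular":[0,0,0],"claw":-1},{"slide":[0.68,2.97,0.2],"angular":[0,0,0],"claw":-1},{"slide":[0.68,2.97,0.2],"angular":[0,0,0],"claw":-1},{"slide":[0.68,2.97,0.2],"angular":[0,0,0],"claw":-1},{"slide":[0.68,2.97,0.2],"angular":[0,0,0],"claw":-1},{"slide":[0.68,2.97,0.2],"angular":[0,0,0],"claw":-1},{"slide":[0.68,2.97,0.2],"angular":[0,0,0],"claw":-1},{"slide":[0.68,2.97,0.2],"angular":[0,0,0],"claw":-1},{"slide":[0.7,2.97,0.3],"angular":[0,0,0],"claw":-1}]'
python3 -m creep '[{"slide":[0.24,0,2.75],"angular":[0,0,0],"claw":-1},{"slide":[0.24,0,2.75],"angular":[0,0,0],"claw":-1},{"slide":[0.24,0,2.75],"angular":[0,0,0],"claw":-1},{"slide":[0.24,0,2.75],"angular":[0,0,0],"claw":-1},{"slide":[0.24,0,2.75],"angular":[0,0,0],"claw":-1},{"slide":[0.24,0,2.75],"angular":[0,0,0],"claw":-1},{"slide":[0.24,0,2.75],"angular":[0,0,0],"claw":-1},{"slide":[0,0,0],"angular":[0,0,0],"claw":-1},{"slide":[0,0,0],"angular":[0,0,0],"claw":-1}]'
python3 - <<'E'
from h import *
print(manip.sense()["q"])
st=[tcp_at(39.7,85,.01)]+[tcp_at(t,85-(t-40)*.45) for t in (39.7,42.5,45,47.5,50,52.5,55,57.5,60)]
rows(st)
E
```

```text
t: 18.93
tcp_pos: [0.4337, 0.0251, 0.2521]
tool_rot: [0.087, 0.995, -0.003, 0.044]
force: [0.9, -0.6, -0.1]
finger_gap: -0.002
gripper_force: 0.0
t: 19.68
tcp_pos: [0.4333, 0.0239, 0.0587]
tool_rot: [0.086, 0.995, -0.003, 0.042]
force: [-0.4, 0.4, 0.5]
finger_gap: -0.001
gripper_force: 0.0
[-0.2064  0.5108  2.0897  0.0078  0.4578 -1.6108]
[-3.24, -0.04, 0.2] [0.001, -0.004, -0.001] [0.4652 0.0179 0.0594]
[-0.98, 0.0, -0.0] [0.0, 0.002, 0.0] [0.4749 0.0162 0.0603]
[-0.86, 0.0, -0.64] [-0.0, -0.022, 0.0] [0.4828 0.0149 0.0674]
[-0.81, -0.0, -0.53] [0.0, -0.02, 0.0] [0.4902 0.0136 0.0734]
[-0.84, 0.0, -0.48] [-0.0, -0.02, -0.0] [0.4978 0.0122 0.0793]
[-0.87, -0.0, -0.44] [0.0, -0.02, -0.0] [0.5057 0.0109 0.0849]
[-0.9, 0.0, -0.39] [0.0, -0.02, 0.0] [0.5138 0.0095 0.0903]
[-0.92, -0.0, -0.35] [0.0, -0.02, -0.0] [0.5221 0.008  0.0954]
[-0.95, 0.0, -0.3] [-0.0, -0.02, -0.0] [0.5306 0.0065 0.1002]
[-0.96, 0.0, -0.25] [-0.0, -0.02, 0.0] [0.5393 0.005  0.1048]
```

Closing in and making contact.

```bash
python3 -m creep '[{"slide":[-1.6,0,0.1],"angular":[0,0,0],"claw":-1},{"slide":[-1.6,0,0.1],"angular":[0,0,0],"claw":-1},{"slide":[-0.5,0,0],"angular":[0,0,0],"claw":-1},{"slide":[-0.5,0,0],"angular":[0,0,0],"claw":-1},{"slide":[0,0,0],"angular":[0,0,0],"claw":-1}]'
python3 -m creep '[{"slide":[-0.86,0,-0.64],"angular":[0,-0.022,0],"claw":-1},{"slide":[-0.81,0,-0.53],"angular":[0,-0.02,0],"claw":-1},{"slide":[-0.84,0,-0.48],"angular":[0,-0.02,0],"claw":-1},{"slide":[0,0,0],"angular":[0,0,0],"claw":-1}]'
```

```text
t: 20.1
tcp_pos: [0.4746, 0.0168, 0.0624]
tool_rot: [0.086, 0.995, -0.003, 0.042]
force: [-2.6, -0.1, 0.2]
finger_gap: 0.002
gripper_force: 0.0
t: 20.43
tcp_pos: [0.4975, 0.0129, 0.0816]
tool_rot: [0.086, 0.994, -0.006, 0.074]
force: [-5.5, 0.8, 2.4]
finger_gap: 0.001
gripper_force: 0.0
```

```bash
python3 -m creep '[{"slide":[-0.87,0,-0.44],"angular":[0,-0.02,0],"claw":-1},{"slide":[-0.9,0,-0.39],"angular":[0,-0.02,0],"claw":-1},{"slide":[-0.92,0,-0.35],"angular":[0,-0.02,0],"claw":-1},{"slide":[-0.95,0,-0.3],"angular":[0,-0.02,0],"claw":-1},{"slide":[-0.96,0,-0.25],"angular":[0,-0.02,0],"claw":-1},{"slide":[0,0,0],"angular":[0,0,0],"claw":-1}]'
python3 - <<'E'
from h import *
s=manip.sense(); print(s["q"],s["ft_torque"])
rows([tcp_at(t,max(58,85-(t-40)*.45)) for t in (60,62.5,65,67.5,70,72.5,75,77.5,80,82.5,85)])
E
```

```text
t: 20.93
tcp_pos: [0.5406, 0.0053, 0.1071]
tool_rot: [0.085, 0.988, -0.011, 0.125]
force: [-3.3, 0.4, 0.8]
finger_gap: -0.005
gripper_force: 0.0
[-0.202   0.4703  1.9334  0.0167  0.4875 -1.6146] [0.0673 0.4671 0.0088]
[0.18, -0.05, 0.2] [0.001, 0.006, 0.001] [0.5393 0.005  0.1048]
[-0.98, -0.0, -0.2] [0.0, -0.02, 0.0] [0.5482 0.0034 0.1091]
[-0.99, 0.0, -0.14] [-0.0, -0.02, -0.0] [0.5573 0.0019 0.113 ]
[-1.0, 0.0, -0.09] [-0.0, -0.02, -0.0] [0.5665 0.0003 0.1167]
[-1.01, -0.0, -0.04] [0.0, -0.02, 0.0] [ 0.5758 -0.0014  0.12  ]
[-0.82, 0.0, 0.02] [0.0, -0.02, -0.0] [ 0.5836 -0.0027  0.1225]
[-0.69, -0.0, 0.06] [-0.0, -0.02, -0.0] [ 0.5902 -0.0039  0.1243]
[-0.69, 0.0, 0.1] [-0.0, -0.02, 0.0] [ 0.5968 -0.005   0.1258]
[-0.68, -0.0, 0.14] [0.0, -0.02, 0.0] [ 0.6036 -0.0062  0.1271]
[-0.67, -0.0, 0.18] [-0.0, -0.02, -0.0] [ 0.6103 -0.0074  0.1281]
[-0.66, -0.0, 0.21] [-0.0, -0.02, -0.0] [ 0.6171 -0.0086  0.1288]
```

```bash
python3 -m creep '[{"slide":[-0.95,0,-0.15],"angular":[0,-0.02,0],"claw":-1},{"slide":[-0.99,0,-0.14],"angular":[0,-0.02,0],"claw":-1},{"slide":[-1.0,0,-0.09],"angular":[0,-0.02,0],"claw":-1},{"slide":[-1.0,0,-0.04],"angular":[0,-0.02,0],"claw":-1},{"slide":[-0.82,0,0.02],"angular":[0,-0.02,0],"claw":-1},{"slide":[-0.69,0,0.1],"angular":[0,-0.02,0],"claw":-1},{"slide":[-0.69,0,0.15],"angular":[0,-0.02,0],"claw":-1},{"slide":[-0.68,0,0.18],"angular":[0,-0.02,0],"claw":-1},{"slide":[0,0,0],"angular":[0,0,0],"claw":-1}]'
python3 - <<'E'
from h import *
s=manip.sense(); print(s["q"],s["ft_torque"])
rows([tcp_at(t,max(58,85-(t-40)*.45)) for t in (80,82.5,85,87.5,90,92.5,95,97.5,100,102.5,105,107.5,110)])
a=viewer.snapshot("side"); cv2.imwrite("pics/d6.png",a); cv2.imwrite("pics/s6.png",viewer.snapshot("scene"))
for t in(75,80,85): print(t,[proj("side",scr(LP,np.radians(t),.194,y,n)) for y in(-.144,.144) for n in (0,.007)])
E
```

```text
t: 21.68
tcp_pos: [0.6069, -0.0064, 0.128]
tool_rot: [0.084, 0.975, -0.018, 0.205]
force: [-1.7, 0.4, 0.8]
finger_gap: 0.002
gripper_force: 1.1
[-0.2012  0.4797  1.8941  0.0345  0.3545 -1.6297] [ 0.1276  0.4454 -0.0364]
[0.34, -0.04, -0.05] [0.0, 0.012, 0.0] [ 0.6036 -0.0062  0.1271]
[-0.67, -0.0, 0.18] [-0.0, -0.02, -0.0] [ 0.6103 -0.0074  0.1281]
[-0.66, -0.0, 0.21] [-0.0, -0.02, -0.0] [ 0.6171 -0.0086  0.1288]
[-0.65, 0.0, 0.25] [-0.0, -0.02, 0.0] [ 0.624  -0.0098  0.1293]
[-0.63, 0.0, 0.29] [0.0, -0.02, 0.0] [ 0.6308 -0.011   0.1295]
[-0.61, -0.0, 0.32] [-0.0, -0.02, -0.0] [ 0.6376 -0.0121  0.1295]
[-0.59, 0.0, 0.36] [0.0, -0.02, -0.0] [ 0.6445 -0.0133  0.1292]
[-0.57, 0.0, 0.39] [-0.0, -0.02, -0.0] [ 0.6512 -0.0145  0.1287]
[-0.55, -0.0, 0.42] [0.0, -0.02, 0.0] [ 0.658  -0.0157  0.1278]
[-0.46, -0.0, 0.43] [0.0, 0.0, 0.0] [ 0.6641 -0.0168  0.1266]
[-0.44, 0.0, 0.45] [0.0, 0.0, 0.0] [ 0.6701 -0.0178  0.1251]
[-0.42, -0.0, 0.47] [0.0, 0.0, 0.0] [ 0.676  -0.0188  0.1234]
[-0.4, 0.0, 0.49] [0.0, 0.0, 0.0] [ 0.6819 -0.0199  0.1213]
75 [array([297.7188, 250.6069]), array([301.1333, 250.2963]), array([318.7831, 162.9987]), array([321.6908, 162.6022])]
80 [array([306.0915, 250.1253]), array([309.6064, 250.0378]), array([325.9018, 162.2996]), array([328.8844, 162.1179])]
85 [array([314.6672, 250.1866]), array([318.2469, 250.3252]), array([333.1686, 162.1241]), array([336.1967, 162.1608])]
```

```bash
python3 -m creep '[{"slide":[-0.33,0,0.1],"angular":[0,-0.02,0],"claw":-1},{"slide":[-0.66,0,0.21],"angular":[0,-0.02,0],"claw":-1},{"slide":[-0.65,0,0.25],"angular":[0,-0.02,0],"claw":-1},{"slide":[-0.63,0,0.29],"angular":[0,-0.02,0],"claw":-1},{"slide":[-0.61,0,0.32],"angular":[0,-0.02,0],"claw":-1},{"slide":[-0.59,0,0.36],"angular":[0,-0.02,0],"claw":-1},{"slide":[-0.57,0,0.39],"angular":[0,-0.01,0],"claw":-1},{"slide":[-0.55,0,0.42],"angular":[0,0,0],"claw":-1},{"slide":[-0.23,0,0.21],"angular":[0,0,0],"claw":-1},{"slide":[0,0,0],"angular":[0,0,0],"claw":-1}]'
python3 - <<'E'
from h import *
s=manip.sense(); print(s["q"],s["force"]); R=Ro.from_quat(s["tool_rot"]).as_matrix(); ph=np.degrees(np.arcsin(-R[2,2])); print("phi",ph)
rows([tcp_at(t,ph) for t in(100,102.5,105,107.5,110)])
a=viewer.snapshot("side"); b=viewer.snapshot("scene"); cv2.imwrite("pics/d7.png",a); cv2.imwrite("pics/s7.png",b)
for t in(95,100,105,110): print(t,np.round([proj("side",scr(LP,np.radians(t),.194,y,n)) for y in(-.144,.144) for n in (0,.007)],1).tolist(),np.round([proj("scene",scr(LP,np.radians(t),.194,y,.007)) for y in(-.144,.144)],1).tolist())
s=3
k1=cv2.resize(a[140:330,220:380],None,fx=s,fy=s,interpolation=cv2.INTER_CUBIC)
k2=cv2.resize(b[150:340,230:410][:, :105],None,fx=s,fy=s,interpolation=cv2.INTER_CUBIC)
cv2.imwrite("pics/v7.png",np.hstack([k1,k2])); print(np.hstack([k1,k2]).shape)
E
```

```text
t: 22.62
tcp_pos: [0.6614, -0.0159, 0.1277]
tool_rot: [0.083, 0.96, -0.023, 0.267]
force: [-0.3, -0.2, 0.4]
finger_gap: 0.001
gripper_force: 0.0
[-0.2003  0.5323  1.869   0.0748  0.1985 -1.6682] [-0.2775 -0.2148  0.373 ]
phi 58.91641579633821
[0.33, -0.03, -0.2] [0.0, -0.0, 0.0] [ 0.6575 -0.0156  0.1277]
[-0.46, -0.0, 0.42] [0.0, 0.0, 0.0] [ 0.6636 -0.0167  0.1265]
[-0.45, 0.0, 0.44] [0.0, 0.0, 0.0] [ 0.6696 -0.0177  0.125 ]
[-0.43, -0.0, 0.46] [0.0, 0.0, 0.0] [ 0.6755 -0.0187  0.1233]
[-0.41, 0.0, 0.48] [0.0, 0.0, 0.0] [ 0.6814 -0.0198  0.1212]
95 [[332.1, 251.9], [335.7, 252.5], [347.9, 163.4], [350.9, 163.8]] [[235.2, 203.0], [389.5, 218.8]]
100 [[340.7, 253.6], [344.3, 254.4], [355.1, 164.8], [358.1, 165.5]] [[232.8, 209.9], [388.6, 226.0]]
105 [[349.2, 255.8], [352.7, 256.9], [362.3, 166.7], [365.2, 167.6]] [[230.6, 217.3], [387.7, 233.9]]
110 [[357.5, 258.5], [360.8, 259.7], [369.2, 169.1], [372.0, 170.2]] [[228.4, 225.3], [386.8, 242.3]]
(570, 795, 3)
```

View pics/v7.png

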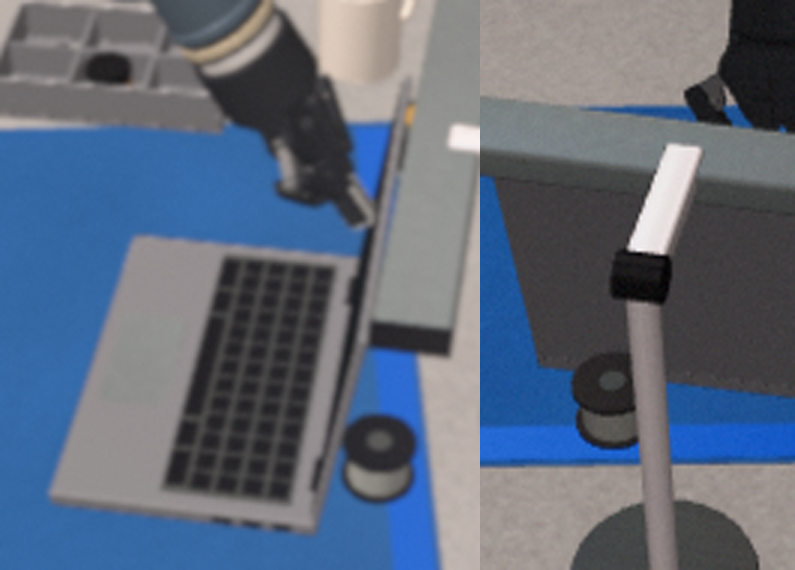

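The side view shows the screen's far free corner at about px (356,167), so the angle is about 99–100°. The finger is just at the display, well clear of the bar, and the spool is in place. I'll push about 9° further in small steps.

```bash
python3 -m creep '[{"slide":[-0.22,0,0.22],"angular":[0,0,0],"claw":-1},{"slide":[-0.22,0,0.22],"angular":[0,0,0],"claw":-1},{"slide":[-0.22,0,0.23],"angular":[0,0,0],"claw":-1},{"slide":[-0.21,0,0.23],"angular":[0,0,0],"claw":-1},{"slide":[-0.21,0,0.23],"angular":[0,0,0],"claw":-1},{"slide":[-0.2,0,0.24],"angular":[0,0,0],"claw":-1},{"slide":[-0.2,0,0.24],"angular":[0,0,0],"claw":-1},{"slide":[0,0,0],"angular":[0,0,0],"claw":-1},{"slide":[0,0,0],"angular":[0,0,0],"claw":-1}]'
cat > meas.py <<'E'
from h import *
s=manip.sense(); R=Ro.from_quat(s["tool_rot"]).as_matrix(); ph=np.degrees(np.arcsin(-R[2,2])); print("q",s["q"],"phi",ph,s["force"])
from scipy.optimize import minimize_scalar
print("model th",minimize_scalar(lambda t:np.linalg.norm((tcp_at(t,ph)[0]-s["tcp_pos"])[[0]]),bounds=(90,125),method="bounded").x)
b=viewer.snapshot("scene"); cv2.imwrite("pics/s8.png",b)
for Y in(-.13,-.10,.10,.13): # colour profile down the column where the free edge's back corner should be
    pr=[proj("scene",scr(LP,np.radians(t),.194,Y,.007)) for t in(100,105,110,115)]
    u=int(round(pr[2][0])); print(Y,"u",u,"v(100,105,110,115)",np.round([p[1] for p in pr],1)); v0=int(pr[0][1])-6
    print(v0,[tuple(int(x) for x in b[v,u-1:u+2].mean(0)) for v in range(v0,v0+34)])
E
python3 meas.py
```

```text
t: 23.47
tcp_pos: [0.6807, -0.0192, 0.1207]
tool_rot: [0.083, 0.96, -0.023, 0.266]
force: [0.2, 0.3, 0.4]
finger_gap: 0.001
gripper_force: 0.0
q [-0.199   0.5624  1.8246  0.0666  0.2148 -1.6589] phi 59.041985226206954 [0.1654 0.3243 0.4404]
model th 109.72698442568826
-0.13 u 236 v(100,105,110,115) [210.6 218.1 226.1 234.7]
204 [(68, 68, 67), (70, 70, 68), (67, 67, 65), (69, 69, 67), (77, 68, 64), (111, 68, 34), (151, 82, 26), (152, 83, 30), (150, 82, 29), (151, 83, 29), (153, 84, 29), (152, 84, 28), (152, 83, 29), (151, 95, 56), (139, 125, 116), (125, 123, 126), (93, 92, 95), (61, 58, 60), (57, 57, 60), (57, 54, 57), (57, 55, 58), (59, 57, 60), (56, 55, 57), (57, 54, 56), (56, 55, 57), (58, 55, 58), (57, 54, 56), (60, 56, 57), (66, 57, 57), (76, 61, 51), (81, 62, 51), (97, 66, 45), (113, 71, 41), (131, 78, 38)]
-0.1 u 252 v(100,105,110,115) [212.3 219.8 227.9 236.4]
206 [(72, 72, 71), (69, 69, 68), (67, 68, 68), (68, 68, 68), (77, 70, 63), (113, 70, 35), (150, 85, 29), (149, 83, 27), (150, 83, 28), (151, 83, 27), (150, 83, 27), (152, 86, 30), (153, 87, 33), (153, 98, 68), (140, 135,
[... 701 characters left out ...]
(58, 56, 58), (58, 56, 58), (56, 54, 56), (58, 56, 58), (58, 56, 58), (55, 53, 56), (57, 54, 57), (56, 55, 57), (57, 55, 58), (58, 55, 58)]
0.13 u 379 v(100,105,110,115) [225.2 233.1 241.4 250.3]
219 [(76, 75, 74), (64, 64, 62), (64, 64, 63), (61, 64, 62), (61, 63, 62), (61, 61, 60), (62, 63, 61), (70, 69, 69), (93, 91, 95), (122, 119, 124), (121, 119, 124), (124, 122, 126), (121, 118, 125), (122, 119, 125), (120, 119, 125), (117, 114, 119), (112, 110, 114), (96, 94, 98), (64, 63, 64), (58, 55, 58), (57, 56, 58), (58, 55, 58), (59, 56, 59), (58, 55, 57), (57, 56, 56), (59, 56, 59), (57, 54, 57), (58, 57, 58), (56, 56, 59), (57, 54, 57), (56, 54, 58), (57, 56, 58), (58, 56, 59), (56, 55, 57)]
```

The free edge in the scene view now gives about 106.6°, from rows 220.4 and 222.3 on the left and 234.7 and 236.7 on the right. I'll push another 3.2°.

```bash
python3 -m creep '[{"slide":[-0.17,0,0.21],"angular":[0,0,0],"claw":-1},{"slide":[-0.17,0,0.22],"angular":[0,0,0],"claw":-1},{"slide":[-0.16,0,0.22],"angular":[0,0,0],"claw":-1},{"slide":[0,0,0],"angular":[0,0,0],"claw":-1},{"slide":[0,0,0],"angular":[0,0,0],"claw":-1}]'
cat > meas2.py <<'E'
from h import *
print(manip.sense()["force"],manip.sense()["q"])
b=viewer.snapshot("scene"); cv2.imwrite("pics/s9.png",b); g=b.astype(float)[:,:,2]
for Y in(-.13,-.10,.10,.13):
    pr=[proj("scene",scr(LP,np.radians(t),.194,Y,.007)) for t in np.arange(98,120)]
    u=int(round(pr[12][0])); v0=int(pr[4][1]); c=g[v0:v0+28,u-1:u+2].mean(1)
    k=np.where((c[:-1]>=78)&(c[1:]<78))[0][-1]; v=v0+k+(c[k]-78)/(c[k]-c[k+1]); print(Y,u,v,"theta",np.interp(v,[p[1] for p in pr],np.arange(98,120)))
E
python3 meas2.py
```

```text
t: 23.93
tcp_pos: [0.6879, -0.0204, 0.1178]
tool_rot: [0.083, 0.96, -0.023, 0.266]
force: [-0.6, 0.3, 0.8]
finger_gap: -0.002
gripper_force: 0.4
[-0.5612  0.2824  0.781 ] [-0.1985  0.5742  1.8083  0.0643  0.2195 -1.6563]
-0.13 236 225.3953488372093 theta 109.54463208365462
-0.1 252 227.2528735632184 theta 109.62896958037288
0.1 362 239.6605504587156 theta 110.01575445667643
0.13 379 241.59130434782608 theta 110.08536813663527
```

The screen measures about 109.8°. I'll retreat away from it and do final checks.

```bash
python3 -m creep '[{"slide":[1.0,0,-1],"angular":[0,0,0],"claw":-1},{"slide":[1.0,0,-2],"angular":[0,0,0],"claw":-1},{"slide":[1.0,0,-3],"angular":[0,0,0],"claw":-1},{"slide":[1,0,-3],"angular":[0,0,0],"claw":-1},{"slide":[0,0,-3],"angular":[0,0,0],"claw":-1},{"slide":[0,0,-3],"angular":[0,0,0],"claw":-1},{"slide":[0,0,-3],"angular":[0,0,0],"claw":-1},{"slide":[0,0,-3],"angular":[0,0,0],"claw":-1},{"slide":[0,0,0],"angular":[0,0,0],"claw":-1},{"slide":[0,0,0],"angular":[0,0,0],"claw":-1}]'
python3 meas2.py
python3 - <<'E'
from h import *
for t in(39.7,110): print(t,[proj("scene",scr(LP,np.radians(t),0,y,.007)) for y in(-.144,.144)])
b=cv2.imread("pics/s9.png"); a=cv2.imread("pics/scene0.png")
print("bottom edge u=262,375", [[tuple(int(x) for x in b[v,u]) for v in range(w-8,w+6)] for u,w in((262,272),(375,286))])
d=(cv2.absdiff(a,b).max(2)>40).astype(np.uint8); k,l,st,ce=cv2.connectedComponentsWithStats(cv2.morphologyEx(d,cv2.MORPH_OPEN,np.ones((3,3),np.uint8)))
print(st[1:][st[1:,4]>30].tolist())
E
```

```text
t: 24.82
tcp_pos: [0.5482, 0.0039, 0.2799]
tool_rot: [0.083, 0.959, -0.023, 0.268]
force: [0.4, -0.7, 0.5]
finger_gap: 0.001
gripper_force: 0.0
[ 0.3542 -0.6613  0.5466] [-0.209   0.1292  1.952   0.0394  0.5155 -1.6369]
-0.13 236 225.3548387096774 theta 109.5200766887307
-0.1 252 227.1829268292683 theta 109.58676933325303
0.1 362 239.6734693877551 theta 110.02322202552918
0.13 379 241.57009345794393 theta 110.07316582745706
39.7 [array([248.2576, 265.8485]), array([383.3887, 281.3503])]
110 [array([248.374 , 269.0946]), array([383.0485, 284.6312])]
bottom edge u=262,375 [[(54, 51, 54), (53, 51, 53), (51, 50, 51), (51, 48, 50), (52, 51, 53), (55, 52, 54), (62, 60, 62), (62, 63, 63), (59, 59, 61), (42, 42, 43), (38, 38, 41), (36, 39, 42), (39, 37, 41), (36, 34, 41)], [(56, 51, 56), (52, 51, 51), (52, 52, 54), (52, 51, 53), (54, 53, 58), (55, 55, 55), (65, 63, 66), (68, 64, 68), (69, 64, 62), (96, 65, 50), (141, 80, 30), (142, 80, 30), (154, 77, 23), (190, 81, 14)]]
[[319, 0, 111, 105, 4557], [548, 0, 76, 92, 3421], [285, 8, 21, 44, 451], [327, 12, 39, 9, 183], [329, 20, 34, 9, 231], [368, 25, 7, 6, 32], [292, 52, 26, 17, 224], [261, 178, 40, 10, 210], [286, 185, 108, 16, 909], [153, 186, 34, 57, 1092], [255, 212, 14, 14, 152], [229, 222, 51, 47, 1537], [291, 233, 95, 71, 4261]]
```

Only the arm, can and screen regions of the scene image have changed, and the screen holds at about 110°. Handing in.

```bash
python3 -c "
from station import ticket
print(ticket.sign_off())"
```

```text
the job is handed in; nothing more can be done
None
```

The job is handed in, with no verdict returned: the can stands upright in the far half of the tray, the screen measures about 110° (good to about 1°), the camera check showed nothing else moved, and the arm finished clear after about 25 s.

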